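# Secure the mill-ball tray and hold it over the code scanner

### The arm

A 6-joint arm with a two-finger parallel gripper is mounted at the origin on the work surface. World frame = base frame: x ahead of the robot, y to its left, z up, the work surface at z = 0. Lengths are in m, angles in rad, forces in N, time in s.
With the tool pointing down it reaches from about 0.25 to 0.725 m from the base axis. Payload 4 kg.
Tool frame: the origin (TCP) lies midway between the tips of the shut fingers; the grasp point (between the pads) lies 19 mm behind it; z points along the fingers, x is the direction in which the jaws open and shut, and the axes are right-handed (so a half turn about z gives the same grasp; the last joint's range is limited). The gripper opens to 85 mm and grips with 20 to 120 N. Pads are 22 mm wide; open, the fingers measure 114 mm over their backs; the gripper's body (76 mm by 85 mm) begins 54 mm behind the grasp point. The pads swing forward as they close: fully open they stand 13 mm farther back than shut.
Start: joints at [-1.322, 0.241, 0.005, 1.335, 0, 1.571], TCP at [0.123, -0.485, 0.231] pointing down, gripper open.
Joint ranges: [-2.72, 2.72], [-1.05, 1.87], [-1.09, 1.28], [-1.99, 2.15], [-1.42, 1.44], [-3.14, 3.14]. Speed limits (rad/s): [2.79, 2.79, 3.14, 3.14, 3.14, 3.14].

### API

Orientations are given as a unit quaternion [x, y, z, w].
In Python, from workcell import bot, vision, ticket gives the robot as it stands.
- The arm moves only by the tool play_rows, never from a script. Its argument "deltas" is one flat list of numbers, 5 for each row, row after row: the opening, from 0 (shut) to 1 (fully open), then the shift along the tool's x, y, z in units of 60 mm (1.0 is 60 mm), then the turn about the tool's z in degrees. A call has 1 to 12 rows; each row shifts and turns the pose as measured when the row begins, along the tool's axes as they then stand; what a row does not reach is not made up. A row lasts 1/8 s, in which the tool goes at most 62.5 mm and 10.7 degrees, less where a joint would pass 70% of its speed; a pose out of reach is approached as far as the arm can. A call is refused whole if a number of a shift passes 1 or a number of a turn 10.7, either way. A call with a gripper value outside its range is refused whole. The fingers move at their own pace and stop on an object; the grip force is fixed at half the most. Time passes only in rows, so rows that do not move let the fingers close. It gives the time, the measured TCP pose, the force and the opening at its end, in the units of the state.
- bot.get_obs(): the state, without advancing time (a new reading comes with each control period).
- vision.camera(name): name is "scene" or "top"; returns a dict with "color" (420x560x3 uint8, blue, green, red), "intrinsics" (3x3 intrinsics, pixels), "rvec" (rotation vector, rad) and "tvec" (3), from world to camera coordinates, as OpenCV has them. Camera axes: x right, y down, z forward; pixel columns grow to the right and rows downward; lengths in m; the calibration is good to about 2 mm. A picture is of the moment at which its call begins. There is no depth.
- ticket.job_done(): hands the job in, once; it reports no verdict.
The state is a dict: "clock": time; "joint_pos": joint angles; "joint_vel": joint speeds; "tau": joint torques, N m; "eef_pos": TCP position; "tool_rot": TCP orientation; "ft_force": force on the tool from outside, world axes, zero at the start; "ft_torque": the same for the moment, N m; "grip_width": finger opening in m.
Only numpy, scipy, OpenCV 4.12 (cv2) and the standard library are available. Lean on these libraries where they do the work, as an engineer would, in place of code of your own. Each camera call takes 0.05 s, during which the arm holds its last target. There are 200 camera calls.

### The job

The mill-ball tray stands in its dock on the dispensary counter with the lid of its spare-ball box shut but not secured: while the tray is still docked, turn the turnbutton until its arm points squarely over the lid. Then lift the tray by its handle, carry it to the flat code scanner without letting the loose ball leave its pocket, and leave the other things on the counter alone. Finish while still holding it there, level and still, its middle over the middle of the glass and its underside about 10 cm above the glass: do not set it down or let go.

Things in the scene. Friction and masses are not known exactly. Their poses are not given: they have to be found in the camera images.
- tray: Loose aluminium tray, 210 mm (its x) by 110 mm (its y), about 0.45 kg, standing in the dock. Origin: centre of its underside; z up. Base 8 mm thick. Handle across the middle (x = 0). On its -x side the spare-ball box, x -78 to -12 mm, y +-46 mm, its shut lid (a fixed part) 38 mm above the underside. On its +x side the open pocket with the loose ball.
- tray_handle (a point): Middle of the top edge of the tray's handle, straight over the tray's origin, 106 mm above the underside. The handle is an upright black grip board, 12 mm thick along the tray's x, 86 mm long along its y, 40 mm high, clear on both faces, on two steel posts at y = +-37 mm.
- tray_pocket (a point): Where the ball's centre is when it rests mid-pocket: 60 mm from the tray's origin along its +x, 16.5 mm above the underside. The pocket is a flat-floored round recess, 35 mm across, 4 mm deep; the ball can roll about 8 mm off its middle and climbs out if the tray is tipped some 45 degrees or jerked.
- ball_center (a point): Centre of the loose white ceramic ball, 25 mm diameter, about 30 g, lying in the tray's pocket.
- turnbutton (a joint): Angle of the turnbutton about the tray's z, growing counter-clockwise seen from above; 0 to 1.571 rad, a stop at each end; stays where left (friction 0.03 N m). Pivot on a post 92 mm from the tray's origin along its -x. At 0 the arm points along the tray's -y, beside the lid (not secured); at 1.571 along its +x, over the lid (secured).
- turnbutton_top (a point): Middle of the top of the turnbutton's upright thumb rib, on the pivot axis, 68.5 mm above the tray's underside. The steel rib is 8 mm thick, 30 mm long, 26 mm high, its length along the arm (at joint 0: 8 mm along the tray's x, 30 along its y); it stands on the arm, 14 mm wide, top 42.5 mm above the underside. The point turns with it; its -y is the arm's direction.
- turnbutton_arm (a point): End of the turnbutton's flat arm, 26 mm from the pivot axis, 42.5 mm above the tray's underside.
- dock: Fixed grey plastic dock, 236 x 136 mm. Origin: centre of its underside; axes as the docked tray's. The tray stands on its floor, 12 mm above the work surface, with 5 mm play inside an 18 mm high edge; it lifts straight out.
- scanner: Fixed flat code scanner, a low black box 150 x 150 mm, 42 mm tall, with a square glass window facing up. Origin: centre of its underside.
- scanner_glass (a point): Centre of the scanner's glass window, 42 mm above the work surface; z up.
- bottle: Bystander, to be left alone: white plastic bottle, 56 mm diameter, 95 mm tall. Origin: centre of its underside.
- vial: Bystander, to be left alone: small amber jar, 32 mm diameter, 65 mm tall. Origin: centre of its underside.
- spatula: Bystander, to be left alone: counting spatula lying flat, 170 mm long, black handle. Origin: about the middle of its length.
- jar: Bystander, to be left alone: white jar, 64 mm diameter, 85 mm tall. Origin: centre of its underside.
- carton: Bystander, to be left alone: cardboard carton 50 x 90 mm, 70 mm tall. Origin: centre of its underside.
- pencup: Bystander, to be left alone: black pen cup, 72 mm diameter, pens up to 145 mm high. Origin: centre of its underside.
- stapler: Bystander, to be left alone: stapler, 120 x 36 mm, 43 mm tall. Origin: centre of its underside.
Things that resemble listed ones, but are neither listed nor needed, are in the scene too. Leave any brown look-alike of the part that bears ball_center alone.

How it is judged:
By the outcome, as a careful person would: the job done as asked, in the order asked, and still so for the second after the job is handed in, while the arm keeps its last pose, push and grip.
It also fails if it takes over 64 s, if anything falls off the work surface, if the arm or the gripper's body presses on something with over 40 N, if the wrist force passes 120 N, or if a joint passes its speed limit or range.

## Working session

There is one attempt and no reset: what is moved stays moved. The work goes in short steps, Python scripts to look and compute and a tool call to move; the robot and the scene stay as the last step left them, time stands still between calls to the robot, and variables do not carry over. Pictures are saved under pics/ and viewed, about 8 in all and at most 12, crops included, and the job is handed in when it is done.

Besides the shell and the picture viewer there is one more tool, called after "Call:" as a command line: name --argument value ..., lists and objects as JSON in quotes. play_rows: Moves the arm, as the interface text tells. Its arguments: {"type":"object","properties":{"deltas":{"type":"array"}},"required":["deltas"]}

```bash
mkdir -p pics; cat > h.py <<'E'
import numpy as np, cv2
from workcell import bot, vision, ticket
def cam(n,f=None):
    c=vision.camera(n)
    if f: cv2.imwrite('pics/'+f,c['color'])
    return c
def ray(c,u,v,z):
    R=cv2.Rodrigues(np.array(c['rvec'],float))[0];t=np.array(c['tvec'],float).ravel()
    d=R.T@np.linalg.solve(np.array(c['intrinsics']),[u,v,1.]);o=-R.T@t
    return o+d*(z-o[2])/d[2]
def proj(c,P):
    return cv2.projectPoints(np.array(P,float).reshape(-1,1,3),np.array(c['rvec'],float),np.array(c['tvec'],float),np.array(c['intrinsics']),None)[0].reshape(-1,2)
E
python3 - <<'E'
from h import *
for n in('top','scene'):
    c=cam(n,n+'1.png');R=cv2.Rodrigues(np.array(c['rvec'],float))[0];print(n,-R.T@np.ravel(c['tvec']),R[2])
o=bot.get_obs();print(o['eef_pos'],o['tool_rot'],o['grip_width'])
E
```

```text
top [ 3.61674077e-01 -6.08459613e-04  1.24736350e+00] [ 0.13099945  0.00246732 -0.99137937]
scene [0.84991202 0.62189916 0.76517487] [-0.34682272 -0.64986423 -0.67630651]
[ 0.12294689 -0.48404605  0.23050422] [ 7.89356992e-01 -6.13933736e-01 -7.62975553e-04 -5.69881101e-04] 0.08534184598973664
```

View pics/top1.png

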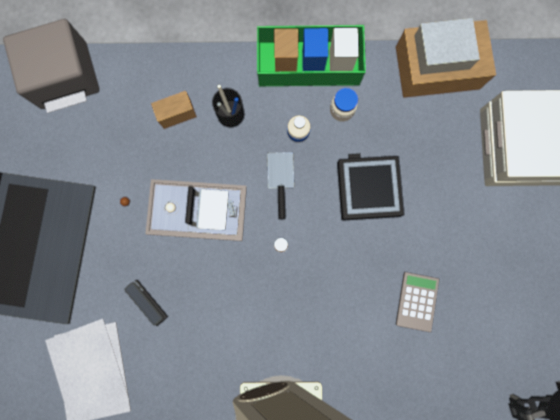

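View pics/scene1.png

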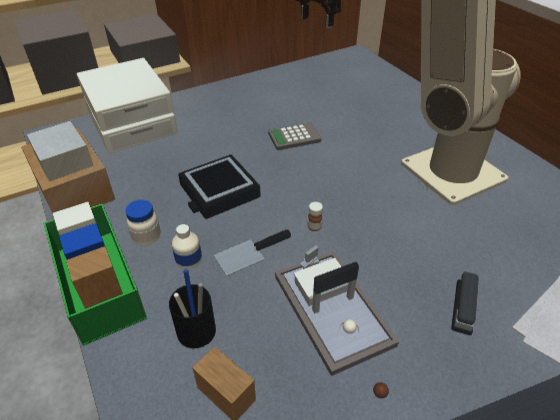

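The tray is at top pixel (196,210) with its white ball at (170,208). The brown ball at (125,201) is the look-alike. The scanner is at (371,187), and the calculator at (418,302) isn't it. The turnbutton is at about (234,208). I'll check these in a close crop.

```bash
python3 - <<'E'
from h import *
a=cv2.imread('pics/top1.png')[170:250,135:255];b=cv2.imread('pics/scene1.png')[230:370,265:405]
cv2.imwrite('pics/crop1.png',np.hstack([cv2.resize(a,(480,320),interpolation=2),cv2.resize(b,(320,320),interpolation=2)]))
E
```

```text
(no output)
```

View pics/crop1.png

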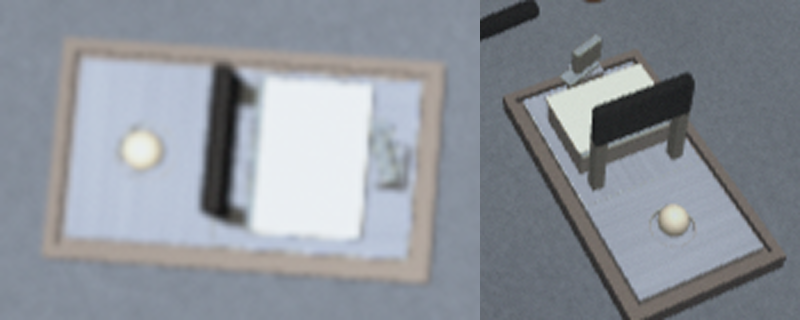

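```bash
python3 - <<'E'
from h import *
c=cam('top');s=cam('scene')
a=c['color'];
def w(P,z): return [ray(c,135+x/4-.375,170+y/4-.375,z)[:2] for x,y in P]
d=np.array(w([(65,38),(443,63),(428,281),(44,255)],.018));print('dock',d.round(4),d.mean(0))
lid=np.array(w([(265,77),(372,85),(361,240),(251,235)],.05));print('lid',lid.round(4),lid.mean(0))
h=np.array(w([(228,65),(212,215)],.118));print('handle',h)
for q in(d,):
    e=q[0]-q[1]+q[3]-q[2];print('yaw tray x deg',np.degrees(np.arctan2(e[1],e[0])))
for q in (lid,):
    e=q[0]-q[3]+q[1]-q[2];print('lid: -y dir deg',np.degrees(np.arctan2(e[1],e[0])))
e=np.array([(341,157),(400,155),(404,217),(342,219)]);g=np.array([ray(c,*p,.042)[:2] for p in e]);print('scan',g,g.mean(0))
A=cv2.resize(a[190:230,205:255],(500,400),interpolation=2);
B=cv2.resize(s['color'][235:285,285:325],(320,400),interpolation=2);cv2.imwrite('pics/crop2.png',np.hstack([A[:,:480],B]))
E
```

```text
dock [[0.5844 0.3135]
 [0.5661 0.0804]
 [0.4323 0.0898]
 [0.4506 0.3233]] [0.50833366 0.2017588 ]
lid [[0.5535 0.1849]
 [0.5479 0.1208]
 [0.4551 0.1271]
 [0.4588 0.1924]] [0.50383923 0.1563015 ]
handle [[0.54971953 0.19537596]
 [0.46473594 0.20335962]]
yaw tray x deg 85.51789833659247
lid: -y dir deg -4.194218748822943
scan [[ 0.62934241 -0.15370379]
 [ 0.63265121 -0.29709157]
 [ 0.48127192 -0.30022993]
 [ 0.47810514 -0.15198881]] [ 0.55534267 -0.22575353]
```

View pics/crop2.png

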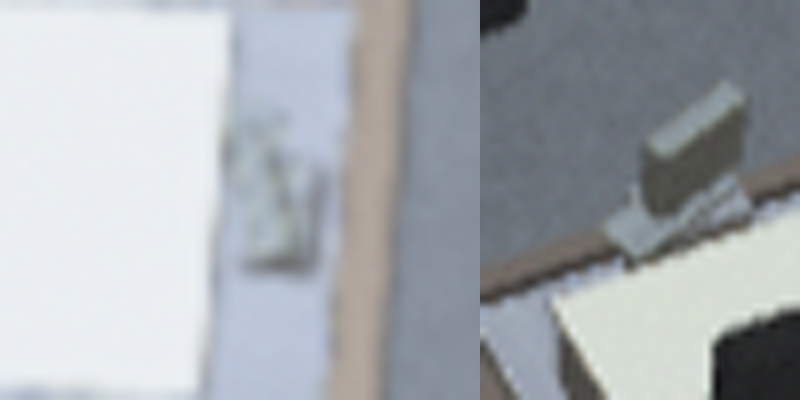

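```bash
python3 - <<'E'
from h import *
c=cam('top');s=cam('scene')
f=lambda x,y:ray(s,285+(x-480)/8-.44,235+y/8-.44,.0805)[:2]
P=[f(*p) for p in[(642,148),(660,158),(745,97),(726,82)]];P=np.array(P);print(P.round(4),P.mean(0))
e=P[0]+P[1]-P[2]-P[3];print('rib ang',np.degrees(np.arctan2(e[1],e[0])))
f=lambda x,y:ray(c,205+x/10-.45,190+y/10-.45,.0805)[:2]
print('top rib ends',f(255,125),f(262,265))
o=np.array([.507,.2015]);th=np.radians(85.6);ex=np.array([np.cos(th),np.sin(th)]);ey=np.array([-ex[1],ex[0]])
print('pivot',o-.092*ex)
print(proj(s,[[*(o-.092*ex),.0805]]),proj(c,[[*(o-.092*ex),.0805]]))
for n,R in (('cur',cv2.Rodrigues(np.array(s['rvec'],float))[0]),):pass
from scipy.spatial.transform import Rotation as R
b=bot.get_obs();print(R.from_quat(b['tool_rot']).as_matrix().round(3),b['joint_pos'],b['clock'])
E
```

```text
[[0.5163 0.1145]
 [0.5142 0.1193]
 [0.4858 0.1125]
 [0.4872 0.1061]] [0.50087364 0.11308946]
rib ang 14.77805009498454
top rib ends [0.51683743 0.11201338] [0.48409052 0.11033931]
pivot [0.49994185 0.10977115]
[[310.76464781 248.39213826]] [[231.00411795 209.25389777]]
[[ 0.246 -0.969 -0.   ]
 [-0.969 -0.246  0.001]
 [-0.001 -0.    -1.   ]] [-1.32200977e+00  2.40936617e-01  4.61456616e-03  1.33521203e+00
  1.45350682e-05  1.57080745e+00] 0.3
```

Call:
play_rows --deltas '[0.4,0,0,0,-10.7,0.4,0,0,0,-10.7,0.4,0,0,0,-10.7,0.4,0,0,0,-10.7,0.4,0,0,0,-10.7,0.4,0,0,0,-10.7,0.4,0,0,0,-10.7,0.4,0,0,0,-10.7]'

```text
clock: 1.3
eef_pos: [0.1229, -0.4838, 0.2302]
tool_rot: [0.996, 0.092, -0.0, -0.001]
ft_force: [0.7, -0.9, -0.4]
grip_width: 0.0339
```

Call:
play_rows --deltas '[0.4,0,0,0,-10.7,0.4,0,0,0,-10.7,0.4,0,0,0,-10.7,0.4,0,0,0,-10.7,0.4,0,0,0,-10.7,0.4,0,0,0,-10.7,0.4,0,0,0,-10.7,0.4,0,0,0,-10.7,0.4,0,0,0,-4]'

```text
clock: 2.42
eef_pos: [0.1227, -0.4831, 0.2294]
tool_rot: [0.639, 0.77, 0.001, -0.002]
ft_force: [0.5, 0.3, 0.5]
grip_width: 0.0342
```

```bash
cat >> h.py <<'E'
from scipy.spatial.transform import Rotation as Rot
def st(target=None,yaw=None):
    b=bot.get_obs();M=Rot.from_quat(b['tool_rot']).as_matrix();y=np.degrees(np.arctan2(M[1,0],M[0,0]))
    print('t',round(b['clock'],2),'p',np.round(b['eef_pos'],4),'yaw',y.round(2),'tilt',np.degrees(np.arccos(-M[2,2])).round(2),'w',round(b['grip_width'],4),'F',np.round(b['ft_force'],1),'j',np.round(b['joint_pos'],2))
    if target is not None: print('units',(M.T@(np.array(target)-b['eef_pos'])/.06).round(3))
    if yaw is not None: print('turn',round(-(yaw-y),2))
E
python3 -c "
from h import *
st([.5,.111,.2],100)"
```

```text
t 2.42 p [ 0.1227 -0.4831  0.2294] yaw 100.63 tilt 0.26 w 0.0342 F [0.5 0.3 0.5] j [-1.32  0.24  0.    1.34 -0.   -1.51]
units [8.569 8.007 0.525]
turn 0.63
```

Call:
play_rows --deltas '[0.4,0.6,0.56,0.02,0,0.4,0.6,0.56,0.02,0,0.4,0.6,0.56,0.02,0,0.4,0.6,0.56,0.02,0,0.4,0.6,0.56,0.02,0,0.4,0.6,0.56,0.02,0,0.4,0.6,0.56,0.02,0,0.4,0.6,0.56,0.02,0,0.4,0.6,0.56,0.02,0,0.4,0.6,0.56,0.02,0,0.4,0.6,0.56,0.02,0,0.4,0.6,0.56,0.02,0]'

```text
clock: 3.92
eef_pos: [0.4494, 0.0272, 0.2173]
tool_rot: [0.641, 0.767, 0.002, 0.003]
ft_force: [0.5, -1.0, -0.1]
grip_width: 0.0343
```

```bash
python3 -c "
from h import *
st([.5,.111,.14],100)"
```

```text
t 3.92 p [0.4494 0.0272 0.2173] yaw 100.2 tilt 0.38 w 0.0343 F [ 0.5 -1.  -0.1] j [ 0.06  0.14 -0.15  1.27 -0.   -0.12]
units [1.227 1.069 1.294]
turn 0.2
```

Call:
play_rows --deltas '[0.4,0.5,0.44,0.4,0,0.4,0.45,0.4,0.4,0,0.4,0.28,0.23,0.4,0,0.4,0,0,0.05,0]'

```text
clock: 4.42
eef_pos: [0.5038, 0.1177, 0.1409]
tool_rot: [0.639, 0.769, 0.003, 0.004]
ft_force: [-0.1, -0.1, 0.2]
grip_width: 0.034
```

```bash
python3 - <<'E'
from h import *
st([.5,.111,.058],100)
s=cam('scene');c=cam('top')
print(proj(s,[[.5,.111,.0805],bot.get_obs()['eef_pos']]))
a=cv2.resize(s['color'][190:290,260:360],(500,500),interpolation=2);b=cv2.resize(c['color'][180:240,200:260],(300,300),interpolation=2)
a=np.hstack([a,np.vstack([b,np.zeros((200,300,3),np.uint8)])]);cv2.imwrite('pics/crop3.png',a)
E
```

```text
t 4.42 p [0.5038 0.1177 0.1409] yaw 100.54 tilt 0.57 w 0.034 F [-0.1 -0.1  0.2] j [ 0.23  0.32 -0.12  1.11 -0.    0.05]
units [-0.097 -0.096  1.381]
turn 0.54
[[311.07268462 248.81563521]
 [312.20612815 228.92787923]]
```

View pics/crop3.png

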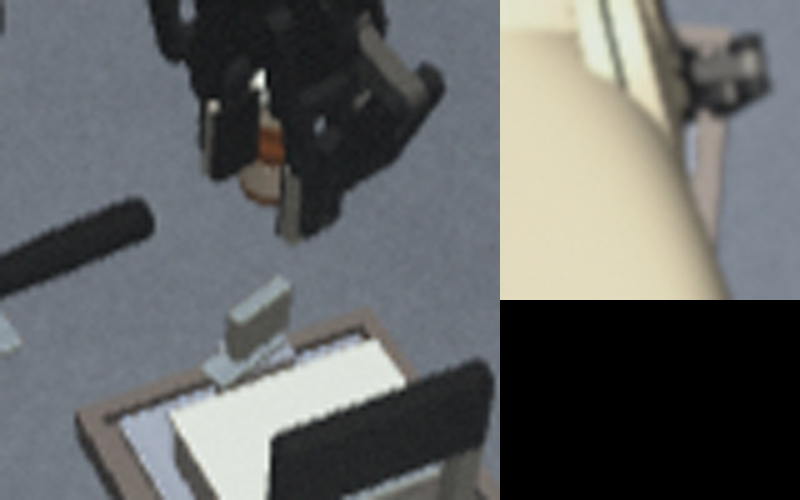

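The open fingers straddle the rib, whose top is at crop (258,303). The arm points outward, beside the lid. Going down.

Call:
play_rows --deltas '[0.4,-0.1,-0.1,0.4,0,0.4,0,0,0.4,0,0.4,0,0,0.3,0,0.4,0,0,0.2,0,0.4,0,0,0,0]'

```text
clock: 5.15
eef_pos: [0.5032, 0.1054, 0.0696]
tool_rot: [0.642, 0.766, 0.008, 0.008]
ft_force: [0.8, -0.1, -0.2]
grip_width: 0.0338
```

```bash
python3 -c "
from h import *
st([.5,.111,.058],100)"
```

```text
t 5.15 p [0.5032 0.1054 0.0696] yaw 100.05 tilt 1.33 w 0.0338 F [ 0.8 -0.1 -0.2] j [ 0.21  0.38 -0.25  0.92 -0.    0.03]
units [ 0.101 -0.041  0.193]
turn 0.05
```

Call:
play_rows --deltas '[0.4,0.1,-0.04,0.19,0,0.4,0,0,0,0]'

```text
clock: 5.4
eef_pos: [0.5009, 0.1112, 0.0591]
tool_rot: [0.643, 0.766, 0.009, 0.009]
ft_force: [-1.0, -0.0, -0.3]
grip_width: 0.0342
```

```bash
python3 -c "
from h import *
st([.5,.111,.058],100)
print(Rot.from_quat(bot.get_obs()['tool_rot']).as_matrix().round(4))"
```

```text
t 5.4 p [0.5009 0.1112 0.0591] yaw 100.01 tilt 1.48 w 0.0342 F [-1.  -0.  -0.3] j [ 0.22  0.39 -0.27  0.89 -0.    0.05]
units [ 0.    -0.015  0.018]
turn 0.01
[[-0.1739  0.9844  0.0258]
 [ 0.9848  0.1739  0.0021]
 [-0.0025  0.0257 -0.9997]]
```

Close on the rib.

Call:
play_rows --deltas '[0,0,0,0,0,0,0,0,0,0,0,0,0,0,0,0,0,0,0,0]'

```text
clock: 5.9
eef_pos: [0.5012, 0.1117, 0.0597]
tool_rot: [0.642, 0.766, 0.009, 0.009]
ft_force: [0.5, 0.2, -0.3]
grip_width: 0.0067
```

```bash
python3 -c "
from h import *
st([.5,.111,.058],175.6)"
```

```text
t 5.9 p [0.5012 0.1117 0.0597] yaw 100.06 tilt 1.53 w 0.0067 F [ 0.5  0.2 -0.3] j [ 0.22  0.39 -0.27  0.89 -0.    0.05]
units [-0.008 -0.023  0.027]
turn -75.54
```

Call:
play_rows --deltas '[0,0,0,0,-8,0,0,0,0,-8,0,0,0,0,-8,0,0,0,0,-8]'

```text
clock: 6.4
eef_pos: [0.5009, 0.1124, 0.0597]
tool_rot: [0.398, 0.917, 0.007, 0.011]
ft_force: [0.9, -0.2, -0.1]
grip_width: 0.0069
```

```bash
python3 -c "
from h import *
st([.5012,.1117,.0597],175.6);print(bot.get_obs()['ft_torque'])"
```

```text
t 6.4 p [0.5009 0.1124 0.0597] yaw 133.06 tilt 1.49 w 0.0069 F [ 0.9 -0.2 -0.1] j [ 0.22  0.39 -0.27  0.89 -0.   -0.53]
units [-0.011 -0.004 -0.001]
turn -42.54
[ 0.27759106  0.15476496 -0.01230111]
```

Call:
play_rows --deltas '[0,0,0,0,-9,0,0,0,0,-9,0,0,0,0,-9,0,0,0,0,-9,0,0,0,0,-6,0,0,0,0,0]'

```text
clock: 7.15
eef_pos: [0.5004, 0.1131, 0.0601]
tool_rot: [0.032, 0.999, 0.005, 0.012]
ft_force: [0.6, -0.0, 0.2]
grip_width: 0.0065
```

```bash
python3 -c "
from h import *
st([.5012,.1117,.0597],175.6);print(bot.get_obs()['ft_torque'])"
```

```text
t 7.15 p [0.5004 0.1131 0.0601] yaw 176.32 tilt 1.45 w 0.0065 F [ 0.6 -0.   0.2] j [ 0.22  0.39 -0.26  0.89  0.   -1.29]
units [-0.015 -0.022  0.007]
turn 0.72
[ 0.49249657  0.09697553 -0.07328481]
```

Call:
play_rows --deltas '[0,0,0,0,-2,0,0,0,0,-1]'

```text
clock: 7.4
eef_pos: [0.5025, 0.1137, 0.0608]
tool_rot: [0.006, 1.0, 0.005, 0.014]
ft_force: [3.8, 1.7, -1.3]
grip_width: 0.0066
```

```bash
python3 -c "
from h import *
st([.5012,.1117,.0597],175.6);print(bot.get_obs()['ft_torque'])"
```

```text
t 7.4 p [0.5025 0.1137 0.0608] yaw 179.27 tilt 1.71 w 0.0066 F [ 3.8  1.7 -1.3] j [ 0.22  0.39 -0.26  0.89  0.   -1.34]
units [ 0.021 -0.034  0.018]
turn 3.67
[ 0.51168013 -0.42014372 -0.52461542]
```

The torque rose to 0.5 N m, so the button is on its secured stop. Release and rise.

Call:
play_rows --deltas '[0.4,0,0,0,0,0.4,0,0,0,0,0.4,0,0,0,0,0.4,0,0,-0.4,0,0.4,0,0,-0.8,0,0.4,0,0,-0.8,0,0.4,0,0,-0.8,0,0.4,0,0,-0.5,0]'

```text
clock: 8.4
eef_pos: [0.4923, 0.1102, 0.2599]
tool_rot: [0.005, 1.0, 0.002, 0.007]
ft_force: [0.7, -0.1, -0.3]
grip_width: 0.0342
```

```bash
python3 - <<'E'
from h import *
st([.507,.2015,.25],85.6)
s=cam('scene')
a=cv2.resize(s['color'][230:370,265:405],(600,600),interpolation=2);cv2.imwrite('pics/crop4.png',a)
E
```

```text
t 8.4 p [0.4923 0.1102 0.2599] yaw 179.4 tilt 0.81 w 0.0342 F [ 0.7 -0.1 -0.3] j [ 0.22  0.23  0.06  1.39  0.   -1.34]
units [-0.227  1.523  0.174]
turn 93.8
```

View pics/crop4.png

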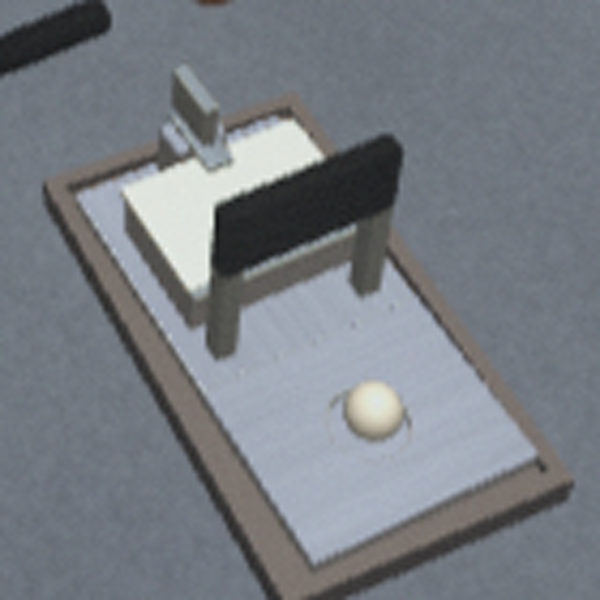

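The button's arm lies over the lid along the tray's +x, and the ball is still in its pocket (crop 373,408). Next I turn over the handle and remeasure it.

Call:
play_rows --deltas '[0.6,0,0,0,10.4,0.6,0,0,0,10.4,0.6,0,0,0,10.4,0.6,0,0,0,10.4,0.6,0,0,0,10.4,0.6,0,0,0,10.4,0.6,0,0,0,10.4,0.6,0,0,0,10.4,0.6,0,0,0,10.4]'

```text
clock: 9.57
eef_pos: [0.4914, 0.1095, 0.2624]
tool_rot: [0.75, 0.661, 0.007, 0.005]
ft_force: [0.2, -0.7, -0.2]
grip_width: 0.051
```

```bash
python3 - <<'E'
from h import *
s=cam('scene')
f=lambda x,y,z:ray(s,265+x*140/600-.4,230+y*140/600-.4,z)
l=f(222,203,.118);r=f(390,138,.118);print('handle',l,r,(l+r)/2,np.degrees(np.arctan2(*(r-l)[[1,0]]))+180)
print('rib',f(181,68,.0805),f(208,106,.0805),f(190,84,.0805))
st([*((l+r)/2)[:2],.2],86)
M=Rot.from_quat(bot.get_obs()['tool_rot']).as_matrix();print(M.round(4))
E
```

```text
handle [0.54554152 0.1990924  0.118     ] [0.46611766 0.20396534 0.118     ] [0.50582959 0.20152887 0.118     ] 356.4890929722312
rib [0.50261723 0.09951043 0.0805    ] [0.50402163 0.12499466 0.0805    ] [0.50415139 0.10983638 0.0805    ]
t 9.62 p [0.4913 0.1095 0.2624] yaw 82.57 tilt 0.93 w 0.0511 F [-0.6 -0.2  0.1] j [ 0.22  0.22  0.06  1.39 -0.    0.35]
units [1.548 0.026 1.047]
turn -3.43
[[ 0.1294  0.9915  0.016 ]
 [ 0.9916 -0.1295  0.0022]
 [ 0.0042  0.0156 -0.9999]]
```

Call:
play_rows --deltas '[0.6,0.6,0,0.1,-3.5,0.6,0.6,-0.02,0.2,0,0.6,0.35,0,0.4,0,0.6,0,0,0.3,0,0.6,0,0,0,0]'

```text
clock: 10.25
eef_pos: [0.4989, 0.2043, 0.2]
tool_rot: [0.726, 0.688, 0.005, 0.005]
ft_force: [-1.2, -0.1, -0.2]
grip_width: 0.0508
```

```bash
python3 - <<'E'
from h import *
st([.506,.201,.078],86.3)
E
```

```text
t 10.25 p [0.4989 0.2043 0.2   ] yaw 86.87 tilt 0.85 w 0.0508 F [-1.2 -0.1 -0.2] j [ 0.39  0.32  0.03  1.27 -0.01  0.45]
units [-0.05   0.092  2.035]
turn 0.57
```

Call:
play_rows --deltas '[0.6,-0.05,0.09,0.4,0.5,0.6,0,0,0.4,0,0.6,0,0,0.4,0,0.6,0,0,0.3,0,0.6,0,0,0,0]'

```text
clock: 10.88
eef_pos: [0.5083, 0.2003, 0.1124]
tool_rot: [0.727, 0.686, 0.008, 0.006]
ft_force: [0.1, -0.6, 0.4]
grip_width: 0.0512
```

```bash
python3 - <<'E'
from h import *
st([.506,.201,.078],86.3)
s=cam('scene')
a=cv2.resize(s['color'][200:360,260:420],(600,600),interpolation=2);cv2.imwrite('pics/crop5.png',a)
E
```

```text
t 10.88 p [0.5083 0.2003 0.1124] yaw 86.68 tilt 1.2 w 0.0512 F [ 0.1 -0.6  0.4] j [ 0.38  0.4  -0.1   1.06 -0.01  0.44]
units [ 0.007 -0.05   0.572]
turn 0.38
```

View pics/crop5.png

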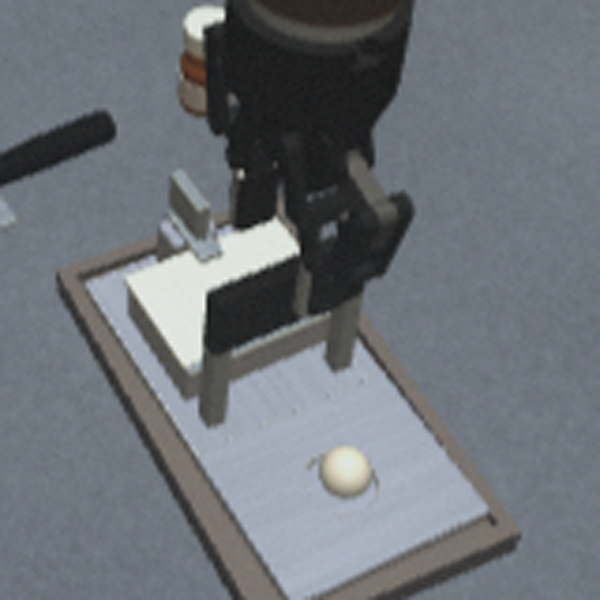

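The fingers straddle the handle board and the ball is in its pocket (crop 345,470). Down and grip.

Call:
play_rows --deltas '[0.6,0,-0.04,0.3,0.4,0.6,0,0,0.27,0,0.6,0,0,0.05,0,0.6,0,0,0,0]'

```text
clock: 11.42
eef_pos: [0.5112, 0.2019, 0.08]
tool_rot: [0.729, 0.684, 0.013, 0.008]
ft_force: [0.7, -0.5, 0.4]
grip_width: 0.0512
```

```bash
python3 - <<'E'
from h import *
st([.506,.201,.078],86.3)
E
```

```text
t 11.43 p [0.5112 0.2019 0.08  ] yaw 86.33 tilt 1.8 w 0.0512 F [ 0.7 -0.5  0.4] j [ 0.38  0.43 -0.15  0.97 -0.01  0.44]
units [-0.02  -0.087  0.031]
turn 0.03
```

Call:
play_rows --deltas '[0.6,0,-0.08,0.02,0,0.6,0,0,0,0,0,0,0,0,0,0,0,0,0,0,0,0,0,0,0,0,0,0,0,0,0,0,0,0,0,0,0,0,0,0]'

```text
clock: 12.42
eef_pos: [0.5079, 0.2027, 0.0806]
tool_rot: [0.729, 0.684, 0.015, 0.01]
ft_force: [0.4, 0.5, 0.3]
grip_width: 0.0111
```

```bash
python3 - <<'E'
from h import *
st([.506,.201,.078],86.3);print(Rot.from_quat(bot.get_obs()['tool_rot']).as_matrix().round(4))
E
```

```text
t 12.43 p [0.5079 0.2027 0.0806] yaw 86.37 tilt 2.03 w 0.0111 F [0.4 0.5 0.3] j [ 0.38  0.42 -0.16  0.96 -0.01  0.45]
units [-0.03  -0.031  0.042]
turn 0.07
[[ 0.0633  0.9974  0.0349]
 [ 0.998  -0.0635  0.0062]
 [ 0.0084  0.0345 -0.9994]]
```

Call:
play_rows --deltas '[0,0,0,-0.1,0,0,0,0.01,-0.2,0,0,0,0.01,-0.25,0,0,0,0.01,-0.3,0,0,0,0.01,-0.3,0,0,0,0.01,-0.2,0,0,0,0,-0.1,0,0,0,0,0,0]'

```text
clock: 13.42
eef_pos: [0.5027, 0.2001, 0.1673]
tool_rot: [0.73, 0.684, 0.009, 0.006]
ft_force: [-0.7, -0.3, -4.6]
grip_width: 0.0116
```

```bash
cat >> h.py <<'E'
def tray():
    b=bot.get_obs();M=Rot.from_quat(b['tool_rot']).as_matrix();u=M@np.array([.0084,.0345,-.9994]);print('trayup',u.round(4),np.degrees(np.arccos(min(1,u[2]))).round(2))
E
python3 - <<'E'
from h import *
st([.554,-.226,.206]);tray()
s=cam('scene')
a=cv2.resize(s['color'][150:350,240:440],(600,600),interpolation=2);cv2.imwrite('pics/crop6.png',a)
E
```

```text
t 13.43 p [0.5027 0.2001 0.1673] yaw 86.29 tilt 1.19 w 0.0116 F [-0.7 -0.3 -4.6] j [ 0.38  0.34 -0.03  1.18 -0.    0.45]
units [-7.029  1.327 -0.65 ]
trayup [0.0144 0.0031 0.9999] 0.71
```

View pics/crop6.png

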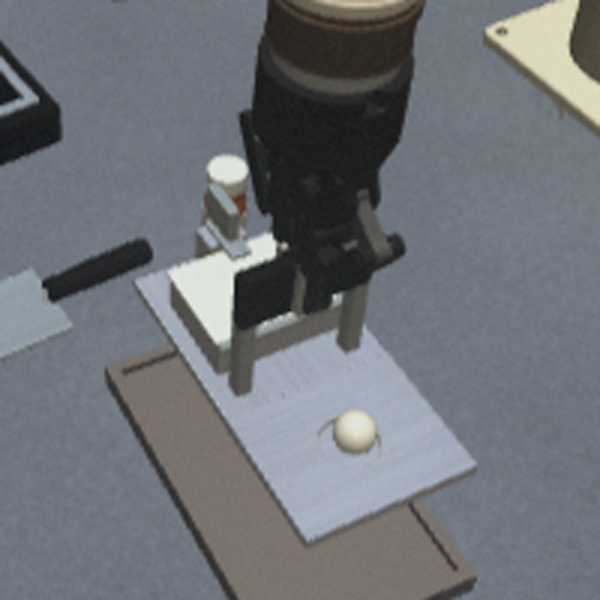

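The tray is clear of the dock and about level, with the ball in its pocket (crop 355,430). Now I carry it with a gentle ramp.

Call:
play_rows --deltas '[0,-0.05,0,-0.15,0,0,-0.1,0.02,-0.2,0,0,-0.2,0.04,-0.2,0,0,-0.3,0.06,-0.15,0,0,-0.4,0.08,-0.1,0,0,-0.5,0.1,0,0,0,-0.5,0.1,0,0,0,-0.5,0.1,0,0,0,-0.5,0.1,0,0,0,-0.5,0.1,0,0,0,-0.5,0.1,0,0,0,-0.5,0.1,0,0]'

```text
clock: 14.98
eef_pos: [0.5374, -0.0956, 0.2236]
tool_rot: [0.731, 0.682, 0.008, 0.009]
ft_force: [0.9, 0.7, -4.8]
grip_width: 0.0115
```

```bash
python3 - <<'E'
from h import *
st([.555,-.226,.2106]);tray()
E
```

```text
t 14.97 p [ 0.5374 -0.0956  0.2236] yaw 86.05 tilt 1.41 w 0.0115 F [ 0.9  0.7 -4.8] j [-0.18  0.32  0.09  1.32  0.   -0.11]
units [-2.148  0.437  0.229]
trayup [0.0105 0.0083 0.9999] 0.62
```

Call:
play_rows --deltas '[0,-0.45,0.08,0,0,0,-0.4,0.08,0.03,0,0,-0.35,0.07,0.05,0,0,-0.25,0.05,0.05,0,0,-0.15,0.03,0.05,0,0,-0.1,0.02,0,0,0,0,0,0,0]'

```text
clock: 15.85
eef_pos: [0.5472, -0.2109, 0.2155]
tool_rot: [0.734, 0.679, 0.008, 0.01]
ft_force: [0.6, 0.2, -6.2]
grip_width: 0.0113
```

```bash
python3 - <<'E'
from h import *
st([.555,-.226,.2106]);tray()
E
```

```text
t 15.85 p [ 0.5472 -0.2109  0.2155] yaw 85.53 tilt 1.45 w 0.0113 F [ 0.6  0.2 -6.2] j [-0.37  0.4   0.19  1.33  0.01 -0.29]
units [-0.241  0.147  0.087]
trayup [0.0101 0.0098 0.9999] 0.67
```

Call:
play_rows --deltas '[0,-0.12,0.07,0.04,0,0,-0.12,0.07,0.04,0,0,0,0,0,0,0,0,0,0,0]'

```text
clock: 16.35
eef_pos: [0.5556, -0.2253, 0.2107]
tool_rot: [0.733, 0.68, 0.008, 0.01]
ft_force: [-0.7, 0.7, -5.4]
grip_width: 0.0114
```

```bash
python3 - <<'E'
from h import *
st([.555,-.226,.2106]);tray()
s=cam('scene');c=cam('top')
M=Rot.from_quat(bot.get_obs()['tool_rot']).as_matrix()
o=np.array(bot.get_obs()['eef_pos'])+M@np.array([0,0,.0686])
ex=M[:,0];ey=-M[:,1]
P=[o+a*.105*ex+b*.055*ey for a,b in((1,1),(1,-1),(-1,-1),(-1,1))]
im=s['color'].copy()
for z,col in((0,(0,0,255)),):
  for p in proj(s,P): cv2.circle(im,tuple(int(v) for v in p.round()),1,col,-1)
for p in proj(s,[[.555+a*.075,-.226+b*.075,.042] for a in(1,-1) for b in (1,-1)]): cv2.circle(im,tuple(int(v) for v in p.round()),1,(0,255,0),-1)
a=cv2.resize(im[90:250,130:330],(800,600) if 0 else (750,600),interpolation=2);cv2.imwrite('pics/crop7.png',a)
E
```

```text
t 16.35 p [ 0.5556 -0.2253  0.2107] yaw 85.67 tilt 1.45 w 0.0114 F [-0.7  0.7 -5.4] j [-0.39  0.43  0.22  1.34  0.01 -0.31]
units [-0.012 -0.009  0.002]
trayup [0.01   0.0093 0.9999] 0.64
```

View pics/crop7.png

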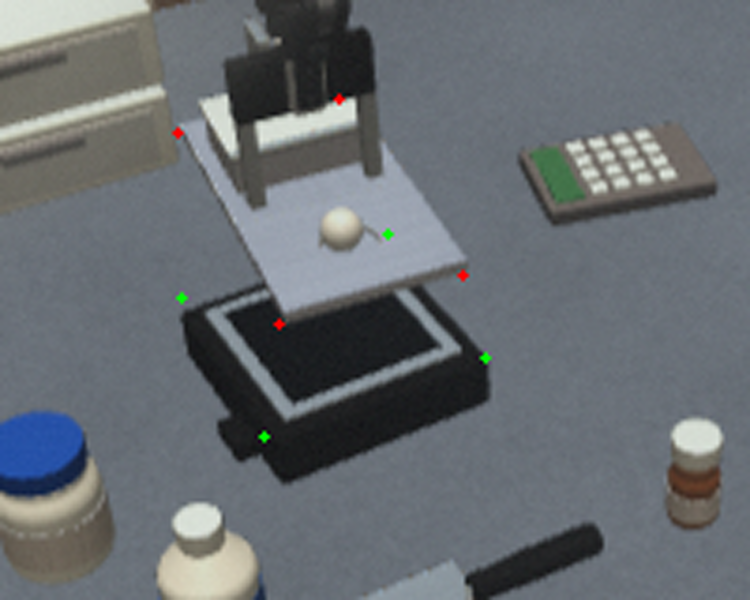

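The tray is held level over the scanner, with the ball in its pocket at crop (341,228). The predicted scanner corners are a few mm off, so I'll refine its centre from the glass frame in the first pictures.

```bash
python3 - <<'E'
from h import *
c=cam('top');s=cam('scene')
for n,cc,(x0,x1,y0,y1) in(('top1',c,(335,410,148,225)),('scene1',s,(180,265,155,215))):
    g=cv2.cvtColor(cv2.imread(f'pics/{n}.png'),cv2.COLOR_BGR2GRAY)[y0:y1,x0:x1]
    dark=(g<70).astype(np.uint8)
    # whole dark blob gone through outline; frame = bright contour inside the dark hull
    k=max(cv2.findContours(dark,cv2.RETR_EXTERNAL,2)[0],key=cv2.contourArea)
    hull=np.zeros_like(g);cv2.drawContours(hull,[cv2.convexHull(k)],-1,1,-1)
    fr=((g>90)&(cv2.erode(hull,np.ones((5,5)))>0)).astype(np.uint8)
    q=max(cv2.findContours(fr,cv2.RETR_EXTERNAL,2)[0],key=cv2.contourArea)
    h=cv2.convexHull(q);ap=cv2.approxPolyN(h,4).reshape(-1,2)+[x0,y0]
    W=np.array([ray(cc,*p,.042)[:2] for p in ap]);
    m=(W[0]+W[1]+W[2]+W[3])/4;print(n,ap.tolist(),W.round(4).tolist(),m.round(4),np.linalg.norm(W-np.roll(W,1,0),axis=1).round(4))
# tray ball now, scene, and tray corners by clicks
f=lambda x,y,z:ray(s,130+x*200/750-.4,90+y*160/600-.4,z)
L=[f(*p,.150) for p in((182,125),(466,262),(285,312))]
print('tray centre', (L[0]+L[1])/2, 'lens',np.linalg.norm(L[0]-L[2]),np.linalg.norm(L[1]-L[2]))
E
```

```text
top1 [[400, 211], [347, 214], [343, 162], [395, 159]] [[0.4958, -0.2913], [0.49, -0.1643], [0.6169, -0.1582], [0.6229, -0.2845]] [ 0.5564 -0.2246] [0.1273 0.1271 0.1271 0.1265]
scene1 [[253, 183], [206, 202], [184, 173], [229, 157]] [[0.4905, -0.1636], [0.6142, -0.1557], [0.6209, -0.28], [0.4978, -0.2854]] [ 0.5558 -0.2212] [0.122  0.124  0.1245 0.1232]
tray centre [ 0.55382505 -0.22377814  0.15      ] lens 0.2084686317590196 0.10849692847732018
```

Scanner centre is about (0.556, -0.223), tray centre about (0.554 to 0.556, -0.224), tilt about 0.6°. Checking that it is still, then handing in.

```bash
python3 - <<'E'
from h import *
st();tray();print(np.abs(bot.get_obs()['joint_vel']).max());print(ticket.job_done())
E
```

```text
t 16.55 p [ 0.5555 -0.2253  0.2109] yaw 85.68 tilt 1.47 w 0.0111 F [-1.2 -0.3 -5.4] j [-0.39  0.43  0.22  1.34  0.01 -0.31]
trayup [0.0097 0.0095 0.9999] 0.64
0.0014928018873831832
the job is handed in; nothing more can be done
None
```

I turned the turnbutton to its secured stop while the tray was docked, lifted the tray by its handle, and handed the job in with the tray still held over the scanner at 16.6 s.

- **Turnbutton:** the torque rose to about 0.5 N m at the stop. The picture afterwards showed its arm over the lid, pointing along the tray's +x.
- **Position:** the tray's middle is within about 3 mm of the glass centre. The tool pose puts it at (0.556, -0.225) and the image at (0.554, -0.224), against a glass centre of about (0.556, -0.223).
- **Height:** the underside is about 10 cm above the glass. This comes from the tool height and the grasp offset. A rough image check would put the tray up to about 4 mm lower, which is close to pixel noise.
- **Level and still:** the tray tilts about 0.6°, and joint speeds were about 0.001 rad/s at hand-in.
- **Ball and bystanders:** the ball was in its pocket in the last picture. I touched nothing else on purpose. The last close view covered only part of the counter, and I did not compare the bystanders' positions with the start.

The two camera estimates of the glass centre differ by about 3 mm. My first look at the scanner corners was also a few mm off, because the scanner is turned slightly.

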